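Load a filter column on the suction carousel and index it to the outlet

TASK

Take the loose filter column with the blue collar and rim and push it, collar end down, fully home on the only bare spigot of the filtration carousel. Then pull up the red spring plunger, swing the turntable one hole counter-clockwise so that the column stands at the blue suction outlet, and let the plunger drop into its hole so that the table is locked. Leave the loose grey-collared column and the beaker where they are.

Things in the scene. Friction and masses are not known exactly. Their poses are not given: they have to be found in the camera images.
- column_mid (a point): centre, half-way up, of the loose filter column with the blue collar: upright white open tube 100 mm long, 41 mm outside, bore 34.2 mm right through, blue collar (44 mm across, 12 to 28 mm above its lower end), blue rim (48 mm across, top 7 mm). It stands on the worktop, about 140 g; its lower end is 50 mm below this point. z points up along the tube.
- used_column_mid (a point): centre, half-way up, of the other loose column, the same but with a grey collar and rim; it stands on the worktop and stays there.
- spigot_seat (a point): on the turntable, 75 mm from its axis: centre of the flat shoulder (47 mm across, 44 mm above the worktop) at the foot of the only bare steel spigot; the column's lower end sits on it when home. The spigot rises 32 mm from here: 31.4 mm diameter for 24 mm, then a cone narrowing to 22 mm. z is up.
- turntable_axis (a point): on the vertical axis of the turntable (aluminium disc 198 mm across, on a fixed grey flange 280 mm across), 44 mm above the worktop; z is up. Besides the bare spigot it has four under black caps (39 mm across, top 80 mm above the worktop) and, 120 deg counter-clockwise from the bare one, a fixed grey-collared column (top at 144 mm).
- suction_station (a point): fixed to the base: where spigot_seat must stand after indexing, 75 mm from the axis, 44 mm above the worktop; a blue bar on the flange and a blue block with a ribbed nipple lie outward of it. It is 60 deg counter-clockwise (seen from above) from where the bare spigot starts.
- knob_grip (a point): centre of the grip of the red plunger knob: upright, 22 mm across from 22 mm below to 15 mm above this point, then a 25 mm cap up to 23 mm above. A bracket (top 25 mm below this point) carries it on the turntable, 115 mm from the axis, 150 deg clockwise from the bare spigot, so the gripped knob both lifts the pin and swings the table along an arc round the axis.
- turntable (a joint): turntable angle in rad, 0 at the start, growing counter-clockwise seen from above; index holes every 60 deg (1.047 rad), about 0.01 rad of play when locked. Turns freely (about 0.05 N m of friction) while the pin is out of its hole.
- index_knob (a joint): lift of the plunger in m: 0 with the pin fully in a hole, about 0.010 with the pin resting on the flange between holes, 0.016 at its stop; lift it about 13 mm to turn. A spring (3 to 6 N) draws it down; the pin's round nose finds its hole from within about 3 mm.
- beaker_100: empty glass beaker, 64 mm across and 72 mm high, a bystander; origin at the centre of its underside.
There are look-alikes about, which are no part of the job. Leave any purple look-alike of the part that bears column_mid alone. Leave any yellow look-alike of the part that bears used_column_mid alone.

How it is judged:
By the outcome, as a careful person would: the job done as asked, in the order asked, and still so for the second after the job is handed in, with the robot touching nothing.
It also fails if it takes over 54 s, if anything falls off the work surface, if the arm or the gripper's body presses on something with over 40 N, if the wrist force passes 120 N, or if a joint passes its speed limit or range.

ROBOT

A 6-joint arm with a two-finger parallel gripper is mounted at the origin on a cart in front of the work surface, level with it; the furniture and walls round the work are solid. World frame = base frame: x ahead of the robot, y to its left, z up, the work surface at z = 0. Lengths are in m, angles in rad, forces in N, time in s.
With the tool pointing down it reaches from about 0.25 to 0.725 m from the base axis. Payload 4 kg.
Tool frame: the origin (TCP) lies at the very end of the fingers, on their centre line; the grasp point (between the pads) lies 19 mm behind it; z points along the fingers, y is the direction in which the jaws open and shut (so a half turn about z gives the same grasp; the last joint's range is limited). The gripper opens to 85 mm and grips with 20 to 120 N. Pads are 22 mm wide; open, the fingers measure 114 mm over their backs; the gripper's body (76 mm by 85 mm) begins 54 mm behind the grasp point. The pads swing forward as they close: fully open they stand 13 mm farther back than shut.
Start: joints at [-1.246, 0.241, 0.005, 1.335, 0, 1.571], TCP at [0.16, -0.474, 0.231] pointing down, gripper open.
Joint ranges: [-2.72, 2.72], [-1.05, 1.87], [-1.09, 1.28], [-1.99, 2.15], [-1.42, 1.44], [-3.14, 3.14]. Speed limits (rad/s): [2.79, 2.79, 3.14, 3.14, 3.14, 3.14].

INTERFACE

Orientations are given as a unit quaternion [x, y, z, w].
In Python, from workcell import bot gives the robot as it stands.
- The arm moves only by the shell command python3 -m crank 'ROWS'. ROWS is JSON, a list that holds one entry, the list of rows, each a list of 5 numbers: the shift along the tool's x, y, z in mm, then the turn about the tool's z in degrees, then the closure in counts, from 0 (fully open) to 255 (shut). In form: [[[tx, ty, tz, turn, grip], ...]]. A call has 1 to 12 rows; each row shifts and turns the pose as measured when the row begins, along the tool's axes as they then stand; what a row does not reach is not made up. A row lasts 1/8 s, in which the tool goes at most 62.5 mm and 10.7 degrees, less where a joint would pass 70% of its speed; a pose out of reach is approached as far as the arm can. A call is refused whole if a number of a shift passes 62.5 or a number of a turn 10.7, either way. A call with a gripper value outside its range is refused whole. The fingers move at their own pace and stop on an object; the grip force is fixed at half the most. Time passes only in rows, so rows that do not move let the fingers close. It gives the time, the measured TCP pose, the force and the opening at its end, in the units of the state.
- bot.get_obs(): the state, without advancing time (a new reading comes with each control period).
- bot.camera(name): name is "scene" or "top" or "wrist"; returns a dict with "img" (400x640x3 uint8, blue, green, red), "depth" (400x640 float32, m along the optical axis (not along the pixel's ray), 0 where there is no reading), "fx", "fy", "cx", "cy" (pixels), "R" (3x3) and "t" (3): a world point X has camera coordinates R X + t; the wrist camera has in their place "T_tool_cam" (4x4, takes a point from camera to tool coordinates, whose origin is the TCP and whose axes are the flange's). Camera axes: x right, y down, z forward; pixel columns grow to the right and rows downward; lengths in m; the calibration is good to about 2 mm. A picture is of the moment at which its call begins: read the wrist's pose just before it.
- bot.job_done(): hands the job in, once; it reports no verdict.
The state is a dict: "clock": time; "joint_pos": joint angles; "joint_vel": joint speeds; "tau": joint torques, N m; "eef_pos": TCP position; "tool_rot": TCP orientation; "ft_force": force on the tool from outside, world axes, zero at the start; "ft_torque": the same for the moment, N m; "grip_width": finger opening in m.
Only numpy, scipy, OpenCV 4.12 (cv2) and the standard library are available. Lean on these libraries where they do the work, as an engineer would, in place of code of your own. Each camera call takes 0.05 s, during which the arm holds its last target.

## Working session

There is one attempt and no reset: what is moved stays moved. The work goes in short steps, Python scripts to look and compute and a shell command to move; the robot and the scene stay as the last step left them, time stands still between calls to the robot, and variables do not carry over. Pictures are saved under pics/ and viewed, and the job is handed in when it is done.

```bash
ls; mkdir -p pics; python3 - <<'E'
from workcell import bot
import cv2,pickle
o=bot.get_obs();print(o)
d={}
for n in("scene","top"):
    c=bot.camera(n);d[n]=c;cv2.imwrite(f"pics/{n}0.png",c["img"]);print(n,c["fx"],c["cx"],c["cy"],c["R"],c["t"])
pickle.dump(d,open("cam0.pkl","wb"))
E
```

```text
pics
{'clock': 0.0, 'joint_pos': array([-1.24602596e+00,  2.41430268e-01,  3.71414762e-03,  1.33519778e+00,
       -2.90090198e-05,  1.57079179e+00]), 'joint_vel': array([-0.0002181 , -0.00077467, -0.00032362, -0.0012858 , -0.00068824,
        0.00095038]), 'tau': array([-9.37848636e-04, -3.72319436e+01,  2.52407527e+01,  1.68073748e-02,
       -1.21535618e-04,  2.76103620e-06]), 'eef_pos': array([ 0.15933409, -0.47326145,  0.23040048]), 'tool_rot': array([ 9.86843550e-01,  1.61674632e-01, -1.85487998e-04, -1.04251331e-03]), 'ft_force': array([-0.5227285 ,  0.03761564,  0.72157734]), 'ft_torque': array([0.01216136, 0.03108939, 0.04317832]), 'grip_width': 0.08561433190258601}
scene 397.39521954384634 323.22786923695566 202.36770341658922 [[ 0.826534   -0.56288452  0.0016022 ]
 [-0.2261989  -0.33475197 -0.91475416]
 [ 0.5154373   0.755713   -0.40400775]] [-0.5611513   0.19545812  0.920685  ]
top 520.5868452346386 315.9658962457974 196.4145986164739 [[-0.01463192 -0.99959349 -0.02446973]
 [-0.99950284  0.01530537 -0.02756478]
 [ 0.0279281   0.02405424 -0.99932048]] [-0.06200097  0.59557548  1.26326555]
```

View pics/scene0.png

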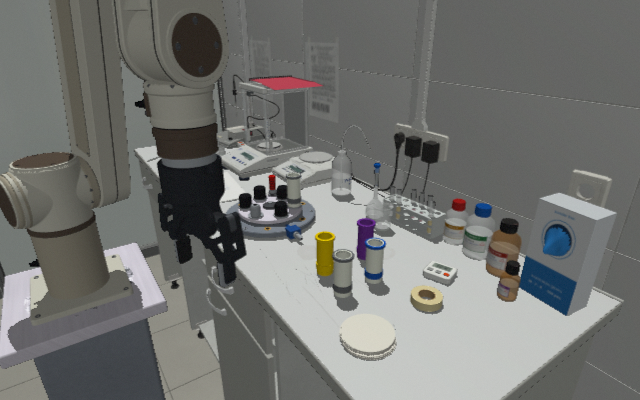

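View pics/top0.png

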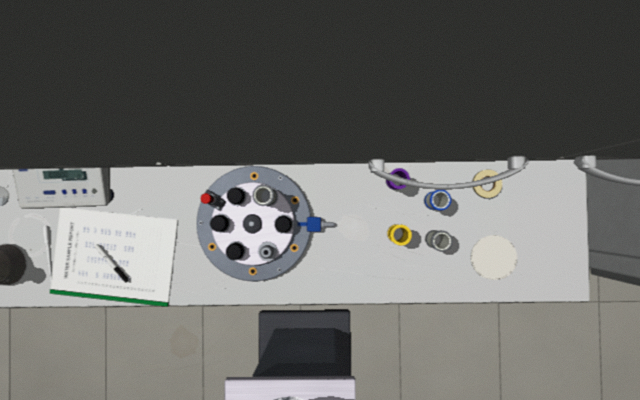

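The top view shows four loose columns: purple (399,180), yellow (400,234), blue-ringed (438,200) and grey-ringed (440,241). The bare spigot is at (267,252), the outlet at (313,224) and the red knob at (207,198). The blue-collared white column is the target. I'll measure it and confirm in enlarged crops.

```bash
cat > h.py <<'E'
import numpy as np,cv2
def ray(c,u,v,z):
    R=np.array(c["R"]);t=np.array(c["t"]);C=-R.T@t
    d=R.T@np.array([(u-c["cx"])/c["fx"],(v-c["cy"])/c["fy"],1]);return C+d*(z-C[2])/d[2]
def proj(c,X):
    p=np.array(c["R"])@np.array(X)+c["t"];return c["fx"]*p[0]/p[2]+c["cx"],c["fy"]*p[1]/p[2]+c["cy"]
def comps(img,lo,hi,amin=15):
    h=cv2.cvtColor(img,cv2.COLOR_BGR2HSV);m=cv2.inRange(h,np.array(lo),np.array(hi))
    n,l,s,ce=cv2.connectedComponentsWithStats(m)
    return [(s[i].tolist(),ce[i].round(1).tolist()) for i in range(1,n) if s[i][4]>=amin]
E
python3 - <<'E'
import pickle,cv2,numpy as np
from h import *
d=pickle.load(open("cam0.pkl","rb"));c=d["top"];s=d["scene"]
for nm,lo,hi in(("blue",(100,100,50),(125,255,255)),("red",(0,150,80),(8,255,255)),("purple",(130,80,40),(155,255,255)),("yel",(20,150,100),(32,255,255))):
    print(nm,"top",comps(c["img"],lo,hi),"\n scene",comps(s["img"],lo,hi))
a=cv2.resize(c["img"][150:310,180:340],None,fx=4,fy=4,interpolation=cv2.INTER_CUBIC);cv2.imwrite("pics/tA.png",a[:600])
a=cv2.resize(c["img"][155:285,340:520],None,fx=4,fy=4,interpolation=cv2.INTER_CUBIC);cv2.imwrite("pics/tB.png",a)
a=cv2.resize(s["img"][170:310,220:420],None,fx=4,fy=4,interpolation=cv2.INTER_CUBIC);cv2.imwrite("pics/sA.png",a)
E
```

```text
blue top [([44, 191, 11, 3, 31], [49.3, 192.0]), ([425, 190, 27, 21, 147], [437.2, 200.5]), ([297, 217, 24, 15, 241], [311.7, 224.0])] 
 scene [([374, 163, 7, 9, 38], [376.8, 165.9]), ([475, 203, 17, 15, 204], [482.8, 209.7]), ([285, 224, 16, 15, 143], [291.6, 230.1]), ([543, 226, 28, 30, 667], [556.3, 241.4]), ([365, 237, 21, 13, 95], [374.2, 245.0]), ([519, 256, 57, 59, 1790], [547.1, 284.6]), ([365, 269, 17, 11, 99], [372.8, 275.4])]
red top [([201, 193, 10, 10, 77], [205.5, 197.9])] 
 scene [([269, 175, 6, 6, 32], [271.5, 177.5]), ([452, 199, 14, 12, 118], [458.7, 204.1])]
purple top [([390, 168, 20, 12, 100], [401.0, 172.6]), ([386, 180, 20, 9, 89], [394.3, 185.0])] 
 scene [([357, 218, 19, 42, 480], [363.8, 235.1])]
yel top [([388, 225, 24, 20, 255], [399.7, 234.4])] 
 scene [([315, 232, 20, 44, 698], [324.4, 252.9])]
```

View pics/tA.png

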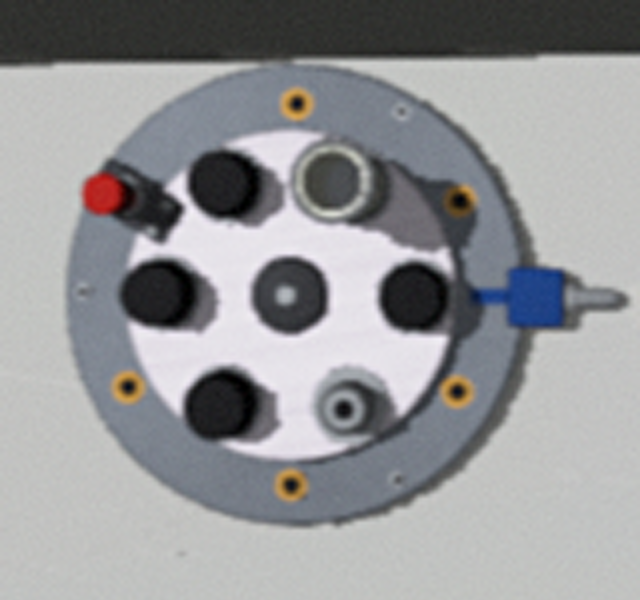

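View pics/tB.png

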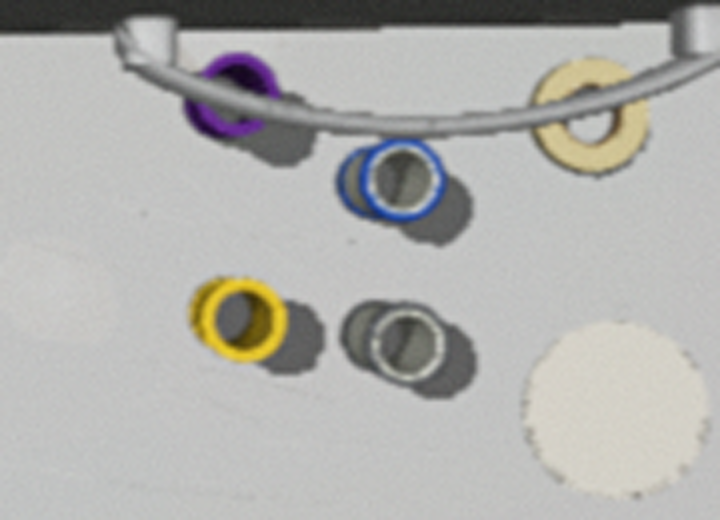

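View pics/sA.png

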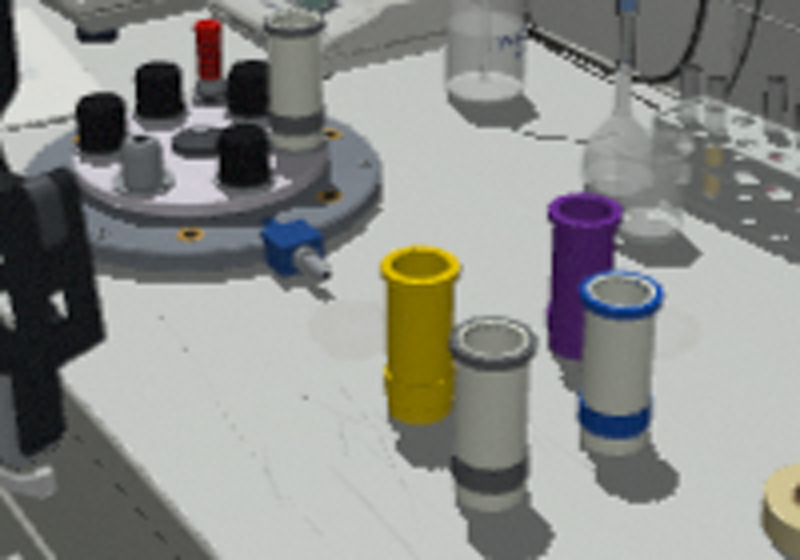

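The blue-rimmed white column is at top crop B (403,180) and scene crop (618,360). It is the only white one with blue rings, so it is the target. Next I'll check the height of the overhead bar and cabinet, and compute positions.

```bash
python3 - <<'E'
import pickle
from h import *
d=pickle.load(open("cam0.pkl","rb"));c=d["top"];s=d["scene"]
def P(c,u,v):
    z=c["depth"][v,u];p=np.array([(u-c["cx"])/c["fx"]*z,(v-c["cy"])/c["fy"]*z,z]);return np.array(c["R"]).T@(p-np.array(c["t"]))
for u,v in((440,100),(440,181),(376,165),(300,150),(300,165),(560,150)):print(u,v,P(c,u,v).round(3))
print("C",[-np.array(k["R"]).T@k["t"] for k in(c,s)])
# coarse circle measures
print("blue rim",ray(c,440.5,200.2,.1),"purp",ray(c,399,180,.1),"yel",ray(c,400.5,234.5,.1),"grey",ray(c,441.7,241,.1))
print("knob",ray(c,206,198.3,.104+.0),"spigot top",ray(c,180+343.5/4,150+409/4,.076),"axis",ray(c,180+289.5/4,150+295/4,.05))
bx=ray(c,180+535/4,150+297/4,.04);print("block",bx)
for nm,uv in (("bluecol",(372.8,275.4)),):
    print(nm,ray(s,*uv,.02))
# rim circle via blue mask
h=cv2.cvtColor(c["img"],cv2.COLOR_BGR2HSV);m=cv2.inRange(h,(100,80,50),(125,255,255));m[:, :427]=0;m[:,470:]=0
pts=np.argwhere(m)[:,::-1].astype(np.float32);print(cv2.minEnclosingCircle(pts),len(pts))
print("scene rim",ray(s,374+0,243.2,.1))
# objects behind blue column
for u,v in((378,215),(383,222),(341,190),(344,180),(355,228),(390,235)):print("scene",u,v,P(s,u,v).round(3))
E
```

```text
440 100 [ 0.608 -0.152  1.044]
440 181 [ 0.628 -0.374  0.001]
376 165 [ 0.602 -0.147  0.779]
300 150 [ 0.608 -0.079  0.862]
300 165 [ 0.673 -0.033 -0.001]
560 150 [ 0.608 -0.299  0.83 ]
C [array([ 0.55909159, -0.10147816,  1.2773069 ]), array([ 0.03346765, -0.94620701,  0.55165908])]
blue rim [ 0.57918625 -0.35319439  0.1       ] purp [ 0.62616915 -0.26105666  0.1       ] yel [ 0.50338283 -0.26208391  0.1       ] grey [ 0.48757415 -0.35393129  0.1       ]
knob [0.59142487 0.17614796 0.104     ] spigot top [0.46554406 0.04494458 0.076     ] axis [0.53108692 0.07928908 0.05      ]
block [ 0.52762098 -0.06546347  0.04      ]
bluecol [ 0.56982306 -0.36615425  0.02      ]
((438.3333435058594, 200.0), 12.823698043823242) 164
scene rim [ 0.57586014 -0.35699077  0.1       ]
scene 378 215 [ 0.751 -0.177  0.053]
scene 383 222 [ 0.762 -0.188  0.031]
scene 341 190 [0.819 0.095 0.024]
scene 344 180 [0.83  0.093 0.06 ]
scene 355 228 [ 0.709 -0.125 -0.   ]
scene 390 235 [ 0.766 -0.217  0.   ]
```

```bash
python3 - <<'E'
import pickle
from h import *
d=pickle.load(open("cam0.pkl","rb"));s=d["scene"]
a=cv2.resize(s["img"][130:270,310:430],None,fx=5,fy=4.2,interpolation=cv2.INTER_CUBIC);cv2.imwrite("pics/sB.png",a)
E
```

```text
(no output)
```

View pics/sB.png

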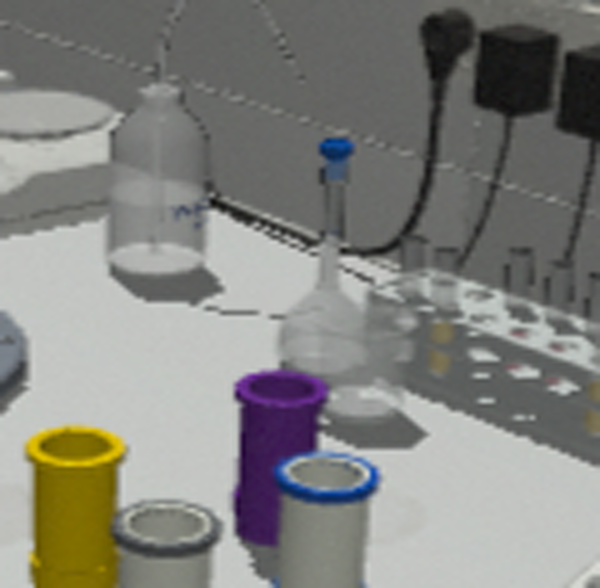

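```bash
python3 -m crank '[[[48,2,0,0,0],[48,2,0,0,0],[48,2,0,0,0],[48,3,0,0,0],[48,3,0,0,0],[48,3,0,0,0],[48,3,0,0,0],[40,2,0,0,0],[30,2,0,0,0],[0,0,0,0,0]]]'
cat >> h.py <<'E'
from scipy.spatial.transform import Rotation as Ro
def plan(o,goal):
    R=Ro.from_quat(o["tool_rot"]).as_matrix();d=np.array(goal)-o["eef_pos"]
    return (R.T@d*1000).round(1)
def yaw(o):
    R=Ro.from_quat(o["tool_rot"]).as_matrix();return np.degrees(np.arctan2(R[1,0],R[0,0])).round(2),R[:,2].round(4)
def wcam(o,c):
    T=np.eye(4);T[:3,:3]=Ro.from_quat(o["tool_rot"]).as_matrix();T[:3,3]=o["eef_pos"]
    W=T@np.array(c["T_tool_cam"]);c=dict(c);c["R"]=W[:3,:3].T;c["t"]=-W[:3,:3].T@W[:3,3];return c
E
python3 - <<'E'
from workcell import bot
from h import *
import pickle
o=bot.get_obs();c=wcam(o,bot.camera("wrist"));cv2.imwrite("pics/w1.png",c["img"]);pickle.dump((o,c),open("w1.pkl","wb"))
print(o["clock"],o["eef_pos"],yaw(o),o["joint_pos"].round(3),o["ft_force"]);print(plan(o,[.577,-.355,.23]),"C",-c["R"].T@c["t"],c["T_tool_cam"])
E
```

```text
clock: 1.35
eef_pos: [0.5612, -0.3606, 0.2221]
tool_rot: [0.987, 0.16, -0.004, -0.005]
ft_force: [-0.9, -0.3, -0.1]
grip_width: 0.0854
1.35 [ 0.56115054 -0.36055643  0.22207583] (np.float64(18.39), array([-0.0098,  0.0088, -0.9999])) [-5.720e-01  6.070e-01  5.380e-01  1.515e+00  2.000e-03  2.249e+00] [-0.93514318 -0.30533371 -0.13658212]
[16.7 -0.4 -8. ] C [ 0.63811908 -0.33794257  0.36374776] [[-2.39837023e-05 -9.50977071e-01 -3.09261395e-01  7.92492344e-02]
 [ 9.99999503e-01  2.85473896e-04 -9.55382160e-04  1.18953330e-03]
 [ 9.96832584e-04 -3.09261264e-01  9.50976591e-01 -1.42213300e-01]
 [ 0.00000000e+00  0.00000000e+00  0.00000000e+00  1.00000000e+00]]
```

View pics/w1.png

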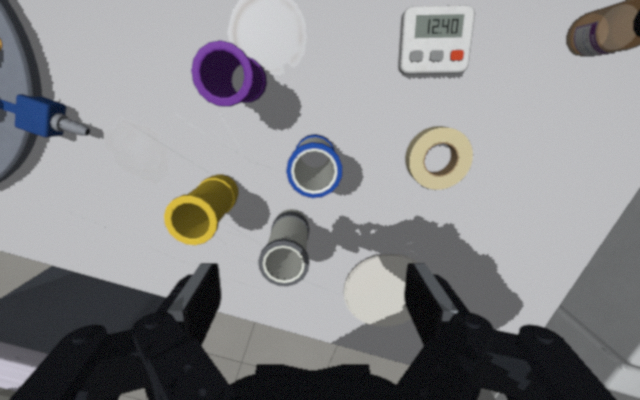

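The wrist view shows the blue rim as a circle at about (314,167), with its inner edge white. The purple, yellow and grey columns are as expected. I'll fit the rim.

```bash
python3 - <<'E'
from workcell import bot
from h import *
import pickle
o,c=pickle.load(open("w1.pkl","rb"))
h=cv2.cvtColor(c["img"],cv2.COLOR_BGR2HSV);m=cv2.inRange(h,(100,80,40),(125,255,255));m[:,:270]=0;m[:,360:]=0
pts=np.argwhere(m)[:,::-1].astype(float);print(len(pts),pts.min(0),pts.max(0))
W=np.array([ray(c,u,v,.1)[:2] for u,v in pts])
W=W[np.linalg.norm(W-np.median(W,0),axis=1)<.03]
(cx,cy),r=cv2.minEnclosingCircle(W.astype(np.float32));print(cx,cy,r)
# outer boundary lower half: use front part points; least-squares circle with ring ~ radius mid
A=np.c_[2*W,np.ones(len(W))];s=np.linalg.lstsq(A,(W**2).sum(1),rcond=None)[0];print("LSQ",s[:2],np.sqrt(s[2]+s[:2]@s[:2]))
for n,u,v in(("purple",222,73),("yellow",191,219),("grey",284,264)):print(n,ray(c,u,v,.1))
o=bot.get_obs();print(o["clock"],o["eef_pos"],yaw(o))
for g in([cx,cy,.2],[.577,-.355,.2]):print(plan(o,g))
E
```

```text
909 [286. 135.] [342. 197.]
0.5857731699943542 -0.35391950607299805 0.025916684418916702
LSQ [ 0.58395996 -0.35414245] 0.02175028720604339
purple [ 0.63189595 -0.263438    0.1       ]
yellow [ 0.50559025 -0.26495181  0.1       ]
grey [ 0.4891518  -0.35627252  0.1       ]
1.4 [ 0.56000187 -0.36100615  0.22221353] (np.float64(18.32), array([-0.0105,  0.0089, -0.9999]))
[26.9  1.6 22. ]
[18.2 -0.1 22.1]
```

```bash
python3 - <<'E'
from h import *
import pickle
o,c=pickle.load(open("w1.pkl","rb"))
print(ray(c,314,169.5,.1),ray(c,314,167,.1))
h=cv2.cvtColor(c["img"],cv2.COLOR_BGR2HSV);m=cv2.inRange(h,(100,80,40),(125,255,255));m[:,:270]=0;m[:,360:]=0
b=[]
for u in range(286,343):
    v=np.nonzero(m[:,u])[0]
    if len(v):b.append((u,v.max()+.5))
b=np.array(b);W=np.array([ray(c,*p,.0965)[:2] for p in b])
from scipy.optimize import least_squares
print(least_squares(lambda p:np.hypot(*(W-p).T)-.024,[.58,-.355],loss="soft_l1",f_scale=.001).x)
E
python3 -m crank '[[[10,0,10,0,0],[10,0,10,0,0],[0,0,0,0,0]]]'
python3 - <<'E'
from workcell import bot
from h import *
o=bot.get_obs();print(o["clock"],o["eef_pos"],yaw(o))
print(plan(o,[.579,-.355,.056]))
E
```

```text
[ 0.58279365 -0.35437112  0.1       ] [ 0.58481582 -0.35369533  0.1       ]
[ 0.58135829 -0.35488839]
clock: 1.78
eef_pos: [0.5773, -0.3552, 0.2001]
tool_rot: [0.987, 0.158, -0.005, -0.006]
ft_force: [0.3, 1.1, 0.6]
grip_width: 0.0853
1.775 [ 0.57731582 -0.35519549  0.20012096] (np.float64(18.16), array([-0.0126,  0.0098, -0.9999]))
[  3.    2.2 144.1]
```

```bash
python3 -m crank '[[[2,1,40,0,0],[1,1,40,0,0],[1,0,40,0,0]]]'
python3 - <<'E'
from workcell import bot
from h import *
o=bot.get_obs();print(o["clock"],o["eef_pos"],yaw(o),o["ft_force"])
print(plan(o,[.580,-.355,.052]))
E
```

```text
clock: 2.15
eef_pos: [0.5827, -0.358, 0.0832]
tool_rot: [0.988, 0.157, -0.001, -0.002]
ft_force: [-0.1, 0.5, 0.9]
grip_width: 0.0854
2.15 [ 0.58269275 -0.35802448  0.08321215] (np.float64(18.04), array([-0.0027,  0.003 , -1.    ])) [-0.06606068  0.5231092   0.87827576]
[-1.6 -3.6 31.2]
```

```bash
python3 -m crank '[[[-1.5,-3.5,16,0,0],[0,0,15,0,0],[0,0,0,0,255],[0,0,0,0,255],[0,0,0,0,255],[0,0,0,0,255]]]'
python3 - <<'E'
from workcell import bot
from h import *
o=bot.get_obs();print(o["clock"],o["eef_pos"],yaw(o),o["ft_force"],o["grip_width"])
c=wcam(o,bot.camera("wrist"));cv2.imwrite("pics/w2.png",c["img"])
E
```

```text
clock: 2.9
eef_pos: [0.5782, -0.3559, 0.0504]
tool_rot: [0.988, 0.156, -0.002, -0.002]
ft_force: [-0.5, 0.2, -0.8]
grip_width: 0.0458
2.9 [ 0.57816818 -0.3559197   0.05037968] (np.float64(17.91), array([-0.0048,  0.0037, -1.    ])) [-0.49054425  0.16623861 -0.84555301] 0.04575219089097397
```

View pics/w2.png

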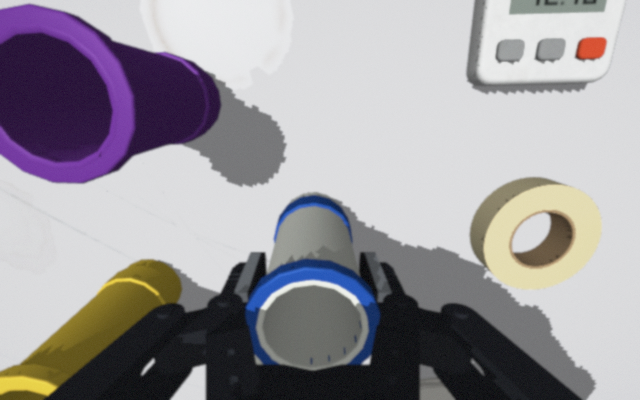

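The wrist picture shows the rim centred between the pads at about (312,315), with the fingers still closing. I'll let them close, then lift.

```bash
python3 -m crank '[[[0,0,0,0,255],[0,0,0,0,255],[0,0,-15,0,255],[0,0,-40,0,255],[0,0,-45,0,255],[0,0,-45,0,255],[0,0,-25,0,255]]]'
python3 - <<'E'
from workcell import bot
from h import *
import pickle
o=bot.get_obs();c=wcam(o,bot.camera("wrist"));cv2.imwrite("pics/w3.png",c["img"]);pickle.dump((o,c),open("w3.pkl","wb"))
print(o["clock"],o["eef_pos"],yaw(o),o["ft_force"],o["grip_width"],o["joint_pos"].round(2))
E
```

```text
clock: 3.82
eef_pos: [0.5777, -0.3556, 0.2263]
tool_rot: [0.988, 0.156, -0.004, -0.004]
ft_force: [0.1, -0.3, -1.5]
grip_width: 0.0456
3.825 [ 0.57774545 -0.35558003  0.22629796] (np.float64(17.92), array([-0.0083,  0.0059, -0.9999])) [ 0.12500749 -0.28365654 -1.51331005] 0.045612081164152704 [-0.55  0.63  0.59  1.54  0.    2.28]
```

View pics/w3.png

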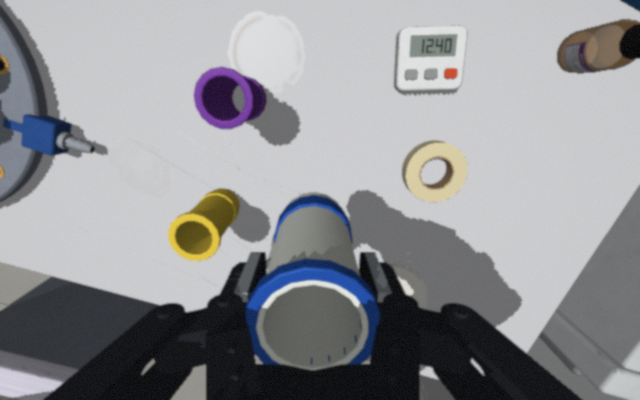

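```bash
python3 - <<'E'
from h import *
import pickle
from scipy.optimize import least_squares
o,c=pickle.load(open("w3.pkl","rb"))
T=np.array(c["T_tool_cam"]);t=dict(c);t["R"]=T[:3,:3].T;t["t"]=-T[:3,:3].T@T[:3,3]
h=cv2.cvtColor(c["img"],cv2.COLOR_BGR2HSV);m=cv2.inRange(h,(100,80,40),(125,255,255));m[:250]=0;m[:,:235]=0;m[:,395:]=0
up=[];inn=[]
for u in range(255,373,2):
    v=np.nonzero(m[:,u])[0]
    if len(v)>3:
        up.append((u,v.min()-.5))
        if 270<u<355: 
            g=np.nonzero(np.diff(v)>1)[0]; inn.append((u,v[g[0]]+.5 if len(g) else v.max()+.5))
for nm,p,z,r in(("upper",up,-.0426,.024),("blue inner",inn,-.0496,.0205)):
    W=np.array([ray(t,*q,z)[:2] for q in p]);s=least_squares(lambda x:np.hypot(*(W-x).T)-r,[0,0],loss="soft_l1",f_scale=.0005);print(nm,s.x*1000,np.abs(s.fun).mean()*1000)
    s=least_squares(lambda x:np.hypot(*(W-x[:2]).T)-x[2],[0,0,r]);print("  free",s.x*1000)
# collar/tilt: collar mask
m=cv2.inRange(h,(100,80,40),(125,255,255));m[250:]=0;m[:180]=0;m[:,:260]=0;m[:,370:]=0
up=[(u,np.nonzero(m[:,u])[0].min()-.5) for u in range(280,348,2) if m[:,u].any()]
W=np.array([ray(t,*q,.0504-.012)[:2] for q in up]);s=least_squares(lambda x:np.hypot(*(W-x).T)-.022,[0,0],loss="soft_l1",f_scale=.0005);print("collar",s.x*1000,np.abs(s.fun).mean()*1000)
E
```

```text
upper [2.76218526 1.01577983] 0.20603013838240558
  free [ 1.45777435  0.94150848 25.16865979]
blue inner [2.09611059 0.90384588] 0.1028376352214338
  free [ 2.84545137  0.90660855 19.81214345]
collar [3.46164881 1.29764255] 0.19819698315546713
```

```bash
python3 -m crank '[[[0,-25,-8,0,255],[-4,-52,0,0,255],[-4,-52,0,0,255],[-4,-52,0,0,255],[-4,-52,0,0,255],[-4,-52,0,0,255],[-4,-52,0,0,255],[0,-25,0,0,255]]]'
python3 -m crank '[[[0,0,0,-10,255],[0,0,0,-10,255],[0,0,0,-10,255],[0,0,0,-10,255],[0,0,0,-10,255],[0,0,0,0,255]]]'
python3 - <<'E'
from workcell import bot
from h import *
import pickle
o=bot.get_obs();c=wcam(o,bot.camera("wrist"));cv2.imwrite("pics/w4.png",c["img"]);pickle.dump((o,c),open("w4.pkl","wb"))
print(o["clock"],o["eef_pos"],yaw(o),o["ft_force"],o["grip_width"],o["joint_pos"].round(2))
E
```

```text
clock: 4.88
eef_pos: [0.4406, -0.0115, 0.2401]
tool_rot: [0.988, 0.154, 0.002, -0.0]
ft_force: [0.4, 0.3, -0.8]
grip_width: 0.0456
clock: 5.62
eef_pos: [0.4378, -0.0085, 0.2415]
tool_rot: [0.821, 0.57, 0.003, 0.001]
ft_force: [0.9, -0.4, -0.7]
grip_width: 0.0459
5.625 [ 0.43782728 -0.00852482  0.24149236] (np.float64(69.55), array([ 0.0071,  0.0016, -1.    ])) [ 0.93896581 -0.3664647  -0.69330524] 0.04587759921185596 [-0.02  0.11 -0.13  1.32  0.    1.91]
```

View pics/w4.png

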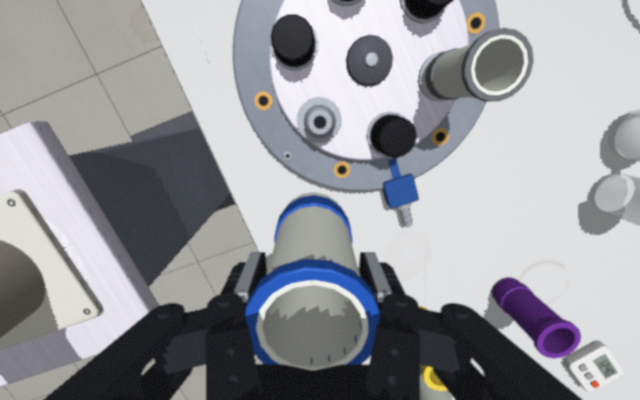

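The bare spigot shows at (319,122), axis hub at (370,60), and the blue block at (400,190). I'll compute the spigot in tool coordinates.

```bash
python3 - <<'E'
from h import *
import pickle
o,c=pickle.load(open("w4.pkl","rb"))
a=cv2.resize(c["img"][80:170,270:370],None,fx=6,fy=6,interpolation=cv2.INTER_CUBIC);cv2.imwrite("pics/w4c.png",a)
print("spig",ray(c,319.5,122,.076),"axis hub",ray(c,372,60,.055),"block",ray(c,400,190,.05))
g=cv2.cvtColor(c["img"],cv2.COLOR_BGR2GRAY)
m=(g[100:145,300:340]<60).astype(np.uint8);n,l,s,ce=cv2.connectedComponentsWithStats(m);print(s[1:],ce[1:]+[300,100])
E
```

```text
spig [0.46621474 0.04405853 0.076     ] axis hub [0.532358   0.07879022 0.055     ] block [ 0.52352732 -0.05538946  0.05      ]
[[15 17 10 10 80]] [[319.5 121.7]]
```

View pics/w4c.png

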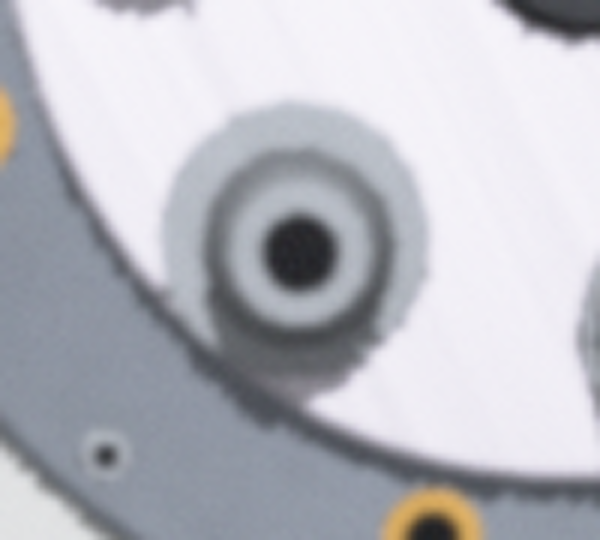

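```bash
cat >> h.py <<'E'
def goalT(o,pt,off,z):
    R=Ro.from_quat(o["tool_rot"]).as_matrix();g=np.array([*pt,0])-R@np.array([*off,0.]);return np.array([g[0],g[1],z])
E
cat > p.py <<'E'
from workcell import bot
from h import *
import sys
o=bot.get_obs();print(o["clock"],o["eef_pos"].round(4),yaw(o),o["ft_force"].round(1),o["grip_width"].round(4))
print(plan(o,goalT(o,(.4660,.0443),(.0030,.0007),float(sys.argv[1]))))
E
python3 p.py .24
```

```text
Traceback (most recent call last):
  File "p.py", line 4, in <module>
    o=bot.get_obs();print(o["clock"],o["eef_pos"].round(4),yaw(o),o["ft_force"].round(1),o["grip_width"].round(4))
                                                                                         ^^^^^^^^^^^^^^^^^^^^^
AttributeError: 'float' object has no attribute 'round'
```

```bash
sed -i 's/o\["grip_width"\].round(4)/o["grip_width"]/' p.py; python3 p.py .24
```

```text
5.675 [ 0.4378 -0.0085  0.2415] (np.float64(69.5), array([ 0.0071,  0.0016, -1.    ])) [ 0.4  0.7 -0.7] 0.04539853178785302
[56.3  7.2  1.8]
```

```bash
python3 -m crank '[[[28,3.5,0,0,255],[28,3.5,10,0,255],[0,0,40,0,255],[0,0,35,0,255],[0,0,0,0,255]]]'; python3 p.py .132
```

```text
clock: 6.3
eef_pos: [0.4664, 0.0431, 0.1561]
tool_rot: [0.826, 0.564, 0.005, 0.002]
ft_force: [-0.2, 0.3, -0.6]
grip_width: 0.0456
6.3 [0.4664 0.0431 0.1561] (np.float64(68.67), array([ 0.0111,  0.0018, -0.9999])) [-0.2  0.3 -0.6] 0.04560777432821063
[-2.1 -1.8 24.1]
```

```bash
python3 -m crank '[[[-2,-2,15,0,255],[0,0,8,0,255]]]'; python3 p.py .12
python3 - <<'E'
from workcell import bot
import cv2
for n in("scene","wrist"):
    c=bot.camera(n);cv2.imwrite(f"pics/{n}5.png",cv2.resize(c["img"][140:260,200:340],None,fx=5,fy=5,interpolation=cv2.INTER_CUBIC) if n=="scene" else c["img"])
E
```

```text
clock: 6.55
eef_pos: [0.4661, 0.042, 0.1357]
tool_rot: [0.827, 0.563, 0.007, 0.004]
ft_force: [0.1, -0.4, -2.2]
grip_width: 0.0456
6.55 [0.4661 0.042  0.1357] (np.float64(68.49), array([ 0.0159,  0.0022, -0.9999])) [ 0.1 -0.4 -2.2] 0.04555721903165674
[-1.  -1.9 15.7]
```

View pics/scene5.png

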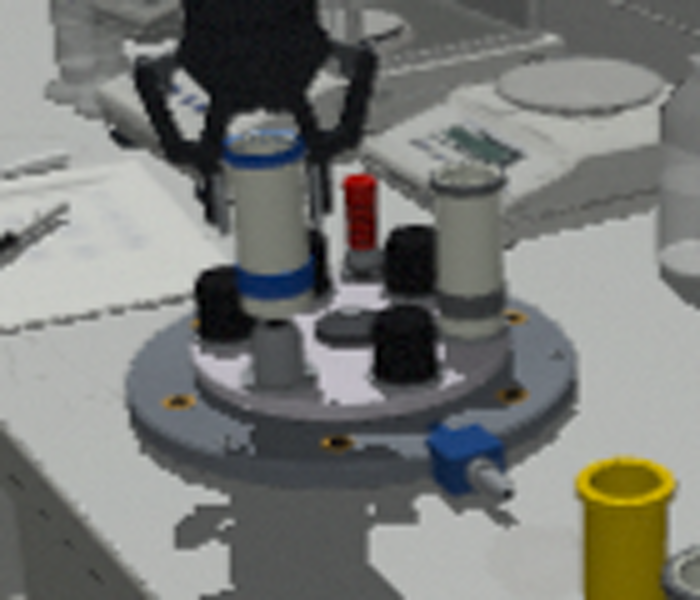

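View pics/wrist5.png

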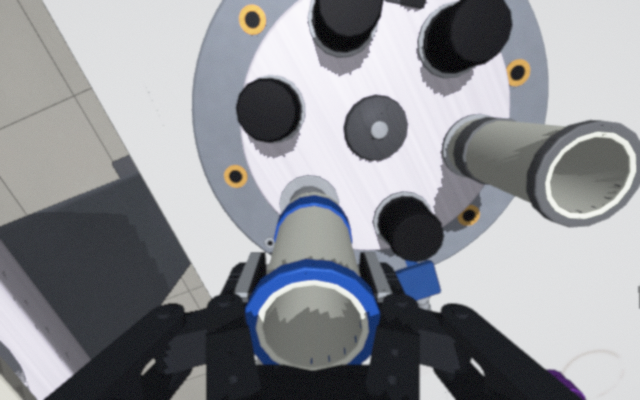

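```bash
python3 -m crank '[[[-1,-2,6,0,255],[0,0,6,0,255],[0,0,6,0,255]]]'; python3 p.py .094
```

```text
clock: 7.02
eef_pos: [0.4662, 0.0419, 0.1192]
tool_rot: [0.827, 0.563, 0.009, 0.005]
ft_force: [-2.4, -0.6, 3.9]
grip_width: 0.0456
7.025 [0.4662 0.0419 0.1192] (np.float64(68.48), array([ 0.0209,  0.0025, -0.9998])) [-2.4 -0.6  3.9] 0.04564088908675912
[-1.1 -2.2 25.2]
```

```bash
python3 -m crank '[[[-2,-4,10,0,255],[0,-1,10,0,255]]]'; python3 p.py .094
```

```text
clock: 7.28
eef_pos: [0.4621, 0.0418, 0.099]
tool_rot: [0.827, 0.562, 0.01, 0.006]
ft_force: [1.3, 0.1, -0.5]
grip_width: 0.0455
7.275 [0.4621 0.0418 0.099 ] (np.float64(68.45), array([ 0.0236,  0.0022, -0.9997])) [ 1.3  0.1 -0.5] 0.04550522545385404
[0.7 1.8 5.1]
```

```bash
python3 -m crank '[[[0,1,5,0,255],[0,0,4,0,255]]]'; python3 p.py .094
```

```text
clock: 7.52
eef_pos: [0.4646, 0.0417, 0.0921]
tool_rot: [0.827, 0.563, 0.012, 0.006]
ft_force: [-7.9, -2.1, 41.0]
grip_width: 0.0459
7.525 [0.4646 0.0417 0.0921] (np.float64(68.48), array([ 0.0264,  0.0029, -0.9996])) [-7.9 -2.1 41. ] 0.04587556906515467
[-0.  -0.3 -1.9]
```

```bash
python3 -m crank '[[[0,0,-1,0,255],[0,0,0,0,0],[0,0,0,0,0],[0,0,0,0,0],[0,0,0,0,0],[0,0,0,0,0]]]'; python3 p.py .094
python3 - <<'E'
from workcell import bot
import cv2
for n in("scene","wrist"):
    c=bot.camera(n);cv2.imwrite(f"pics/{n}6.png",cv2.resize(c["img"][140:260,200:340],None,fx=5,fy=5,interpolation=cv2.INTER_CUBIC) if n=="scene" else c["img"])
E
```

```text
clock: 8.28
eef_pos: [0.4647, 0.0418, 0.0926]
tool_rot: [0.827, 0.563, 0.012, 0.006]
ft_force: [0.3, -0.3, -0.1]
grip_width: 0.0852
8.275 [0.4647 0.0418 0.0926] (np.float64(68.49), array([ 0.0259,  0.0031, -0.9997])) [ 0.3 -0.3 -0.1] 0.08524951545124287
[-0.2 -0.4 -1.4]
```

View pics/scene6.png

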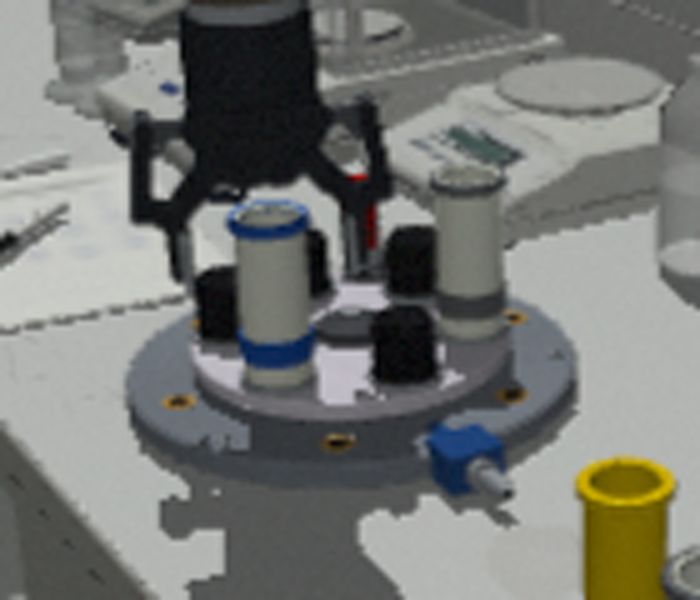

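View pics/wrist6.png

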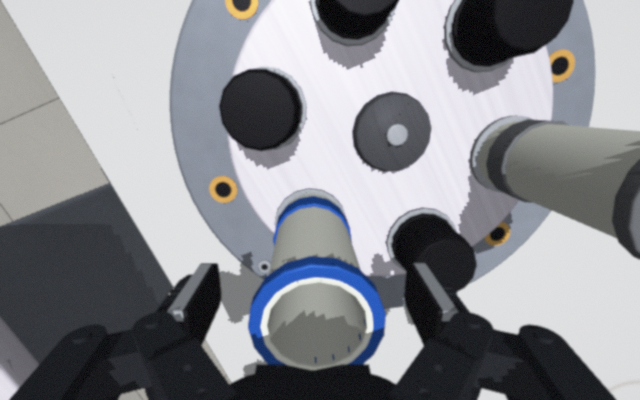

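The column stands upright on the spigot shoulder at (275,385) in the scene crop, with the fingers clear. Next I'll lift off and work out the knob height.

```bash
python3 -m crank '[[[0,0,-20,0,0],[0,0,-40,0,0],[0,0,-40,0,0],[0,0,-30,0,0],[0,0,0,0,0]]]'
python3 - <<'E'
from workcell import bot
from h import *
import pickle
o=bot.get_obs();c=wcam(o,bot.camera("wrist"));cv2.imwrite("pics/w7.png",c["img"]);pickle.dump((o,c),open("w7.pkl","wb"))
s=bot.camera("scene");t=bot.camera("top");pickle.dump((s,t),open("st7.pkl","wb"))
print(o["clock"],o["eef_pos"],yaw(o),o["joint_pos"].round(2))
d=pickle.load(open("cam0.pkl","rb"))
for z in(.06,.08,.09,.1,.11,.12,.13):print(z,proj(d["scene"],[.593,.176,z]),proj(d["scene"],ray(d["top"],205.8,198,z)))
print(plan(o,[.593,.176,.21]))
cv2.imwrite("pics/s7.png",cv2.resize(s["img"][140:260,200:340],None,fx=5,fy=5,interpolation=cv2.INTER_CUBIC))
cv2.imwrite("pics/t7.png",cv2.resize(t["img"][150:300,180:340],None,fx=4,fy=4,interpolation=cv2.INTER_CUBIC))
E
```

```text
clock: 9.0
eef_pos: [0.4606, 0.0413, 0.2257]
tool_rot: [0.827, 0.563, 0.011, 0.005]
ft_force: [0.5, -0.9, -0.1]
grip_width: 0.0852
9.0 [0.46059721 0.04134251 0.22569007] (np.float64(68.49), array([ 0.0237,  0.003 , -0.9997])) [ 0.09  0.15 -0.12  1.27  0.    2.04]
0.06 (np.float64(272.63070737860295), np.float64(186.74714703989608)) (np.float64(271.20132325012406), np.float64(185.73102676949114))
0.08 (np.float64(272.332220908325), np.float64(181.17332613872713)) (np.float64(271.4013006258494), np.float64(180.63359667513097))
0.09 (np.float64(272.18161041361), np.float64(178.360884011631)) (np.float64(271.50264155771004), np.float64(178.05041288254634))
0.1 (np.float64(272.03007724431484), np.float64(175.53121221628578)) (np.float64(271.60490031492157), np.float64(175.44383369061845))
0.11 (np.float64(271.87761289561274), np.float64(172.68415193684615)) (np.float64(271.7080894230566), np.float64(172.81353982207492))
0.12 (np.float64(271.72420875782973), np.float64(169.8195423995873)) (np.float64(271.81222163664484), np.float64(170.15920616352088))
0.13 (np.float64(271.56985611482344), np.float64(166.93722084264107)) (np.float64(271.9173099444284), np.float64(167.48050163147764))
[173.6  73.4  19.2]
```

View pics/w7.png

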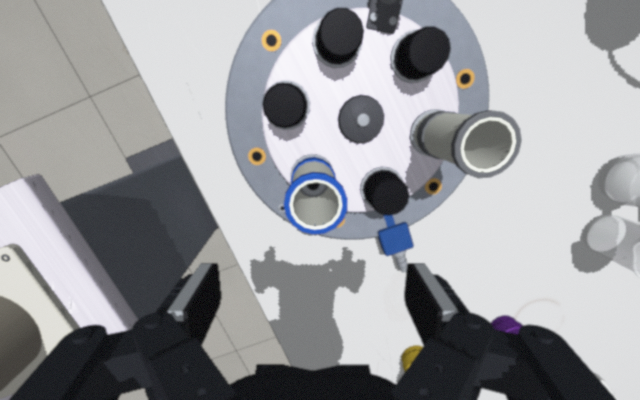

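View pics/s7.png

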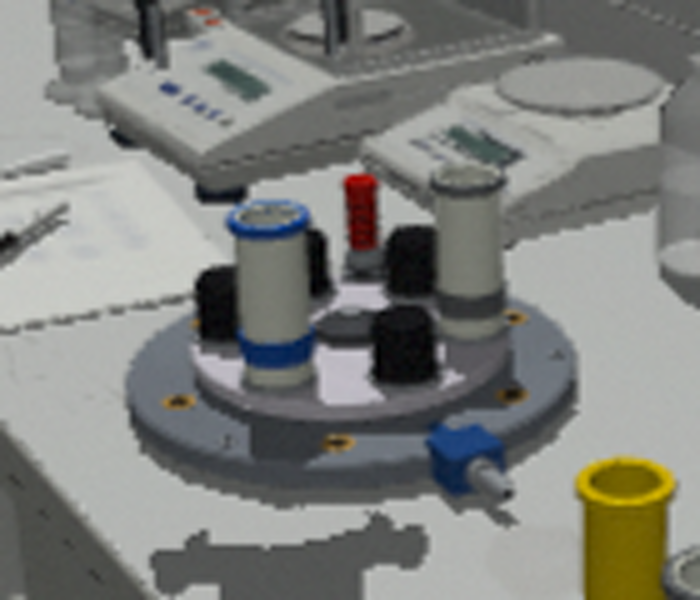

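```bash
python3 -m crank '[[[20,12,0,0,0],[40,24,0,0,0],[40,24,0,0,0],[20,13,0,0,0],[0,0,0,10.7,0],[0,0,0,0,0]]]'
python3 - <<'E'
from workcell import bot
from h import *
import pickle
o=bot.get_obs();c=wcam(o,bot.camera("wrist"));cv2.imwrite("pics/w8.png",c["img"]);pickle.dump((o,c),open("w8.pkl","wb"))
print(o["clock"],o["eef_pos"],yaw(o),o["joint_pos"].round(2))
print(comps(c["img"],(0,150,60),(8,255,255)),comps(c["img"],(172,150,60),(180,255,255)))
s,t=pickle.load(open("st7.pkl","rb"))
print("rim exp scene",proj(s,[.466,.0443,.144]))
print(comps(s["img"][140:260,200:340],(100,80,40),(125,255,255)))
E
```

```text
clock: 9.9
eef_pos: [0.568, 0.1274, 0.2115]
tool_rot: [0.877, 0.481, -0.002, 0.0]
ft_force: [0.5, -0.4, -0.1]
grip_width: 0.0855
9.9 [0.56802106 0.1273716  0.21153829] (np.float64(57.53), array([-0.0034, -0.002 , -1.    ])) [ 0.22  0.42  0.2   1.36 -0.    2.36]
[([290, 115, 30, 31, 714], [304.4, 129.6])] []
rim exp scene (np.float64(253.03312094273633), np.float64(182.60437857811738))
[([45, 40, 17, 8, 57], [53.1, 44.8]), ([47, 65, 16, 9, 80], [54.8, 69.8]), ([85, 84, 16, 15, 148], [91.6, 90.2])]
```

View pics/w8.png

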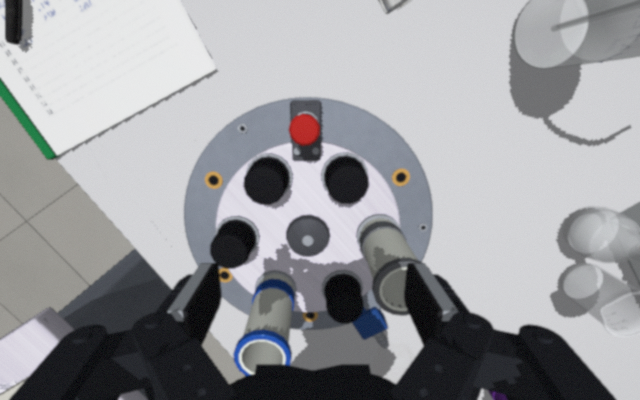

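```bash
python3 - <<'E'
from h import *
import pickle
from workcell import bot
o,c=pickle.load(open("w8.pkl","rb"))
for z in(.09,.097,.105):
    a=ray(c,290,129,z);b=ray(c,320,129,z);print(z,ray(c,304.5,128.8,z),np.linalg.norm(a-b))
print("hub",ray(c,308,236,.055))
o=bot.get_obs()
k=ray(c,304.5,128.8,.097);print(plan(o,[k[0],k[1],.2]),o["eef_pos"])
E
```

```text
0.09 [0.593034   0.17753223 0.09      ] 0.024180999483838724
0.097 [0.59352464 0.17795111 0.097     ] 0.02353851553744164
0.105 [0.59408537 0.17842983 0.105     ] 0.022804248170130825
hub [0.53568776 0.08406286 0.055     ]
[56.6 -5.5 11.3] [0.56786955 0.1272806  0.21147156]
```

```bash
python3 -m crank '[[[27,-3,0,0,0],[28,-3,10,0,0],[0,0,45,0,0],[0,0,40,0,0]]]'
cat > k.py <<'E'
from workcell import bot
from h import *
import sys
o=bot.get_obs();print(o["clock"],o["eef_pos"].round(4),yaw(o),o["ft_force"].round(1),o["grip_width"])
print(plan(o,[.5925,.1768,.056]))
E
python3 k.py
python3 - <<'E'
from workcell import bot
import cv2
for n in("scene","wrist"):
    c=bot.camera(n);cv2.imwrite(f"pics/{n}9.png",cv2.resize(c["img"][130:250,200:340],None,fx=5,fy=5,interpolation=cv2.INTER_CUBIC) if n=="scene" else c["img"])
E
```

```text
clock: 10.45
eef_pos: [0.5936, 0.1773, 0.1161]
tool_rot: [0.874, 0.486, 0.001, 0.001]
ft_force: [-0.1, -0.5, -0.3]
grip_width: 0.0858
10.45 [0.5936 0.1773 0.1161] (np.float64(58.12), array([ 1.7e-03, -4.0e-04, -1.0e+00])) [-0.1 -0.5 -0.3] 0.08579125266809418
[-1.  -0.8 60.1]
```

View pics/scene9.png

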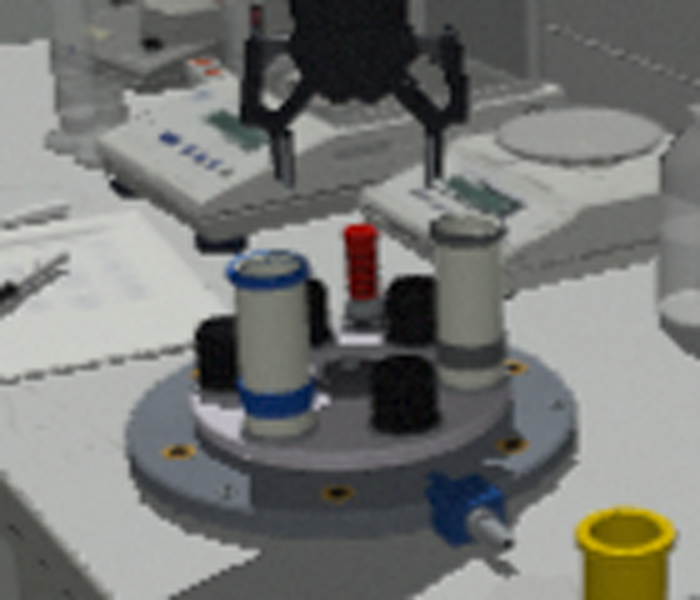

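View pics/wrist9.png

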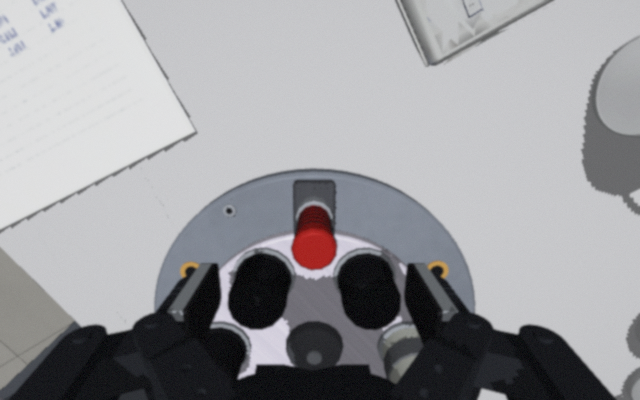

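The fingers straddle the red knob: scene tips at (288,185) and (433,185), knob at (361,235). In the wrist view the cap is central at (314,248). I'll descend and grip.

```bash
python3 -m crank '[[[-1,-0.5,30,0,0],[0,0,27,0,0]]]'; python3 k.py
python3 -m crank '[[[0,0,0,0,255],[0,0,0,0,255],[0,0,0,0,255],[0,0,0,0,255],[0,0,0,0,255],[0,0,0,0,255],[0,0,0,0,255]]]'; python3 k.py
```

```text
clock: 10.8
eef_pos: [0.5914, 0.1755, 0.059]
tool_rot: [0.874, 0.486, -0.001, 0.0]
ft_force: [1.0, -1.1, 0.4]
grip_width: 0.0853
10.8 [0.5914 0.1755 0.059 ] (np.float64(58.22), array([-0.0014, -0.0013, -1.    ])) [ 1.  -1.1  0.4] 0.08526210366192474
[1.7 0.3 3. ]
clock: 11.68
eef_pos: [0.5917, 0.1759, 0.0633]
tool_rot: [0.873, 0.488, 0.0, -0.0]
ft_force: [-0.1, 0.8, -1.6]
grip_width: 0.022
11.675 [0.5917 0.1759 0.0633] (np.float64(58.38), array([ 0.e+00,  2.e-04, -1.e+00])) [-0.1  0.8 -1.6] 0.02200744556709736
[1.2 0.2 7.3]
```

```bash
python3 -m crank '[[[0,0,-6,0,255],[0,0,-5,0,255]]]'; python3 k.py
python3 - <<'E'
from workcell import bot
import cv2
for n in("scene","wrist"):
    c=bot.camera(n);cv2.imwrite(f"pics/{n}10.png",cv2.resize(c["img"][130:250,200:340],None,fx=5,fy=5,interpolation=cv2.INTER_CUBIC) if n=="scene" else c["img"])
E
```

```text
clock: 11.92
eef_pos: [0.5917, 0.1758, 0.0738]
tool_rot: [0.873, 0.488, -0.0, -0.0]
ft_force: [-0.1, 1.9, -6.6]
grip_width: 0.0221
11.925 [0.5917 0.1758 0.0738] (np.float64(58.38), array([-8.e-04, -1.e-04, -1.e+00])) [-0.1  1.9 -6.6] 0.02208397215942176
[ 1.3  0.2 17.8]
```

View pics/scene10.png

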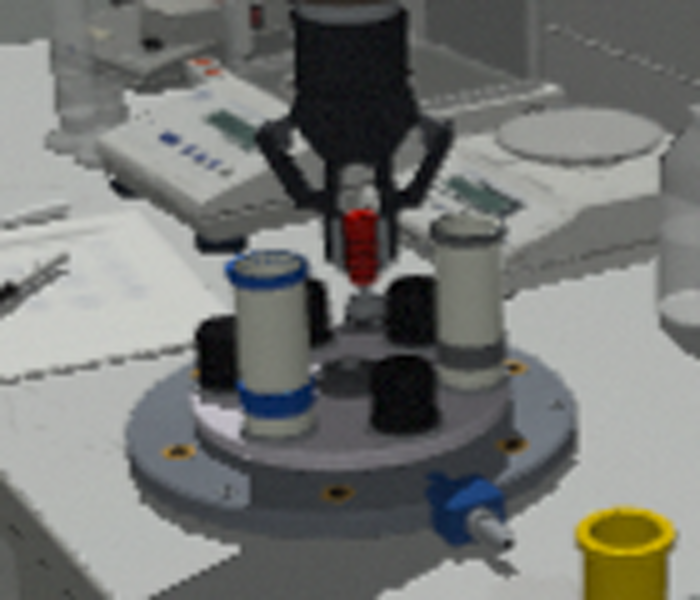

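View pics/wrist10.png

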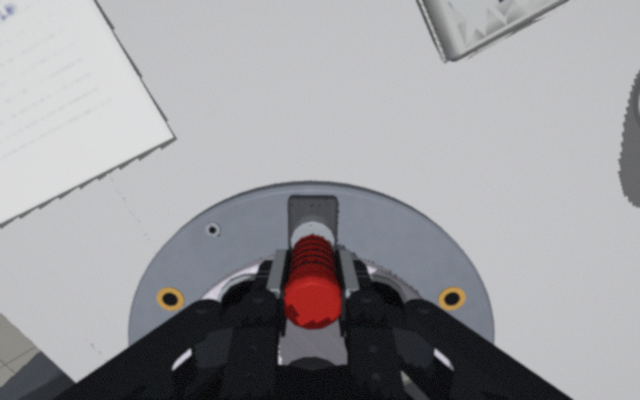

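The knob has risen: the red's lower edge moved from 298 to 285 in the crop, about 10 mm. I'll lift a little more.

```bash
python3 -m crank '[[[0,0,-3,0,255]]]'; python3 k.py
```

```text
clock: 12.15
eef_pos: [0.5917, 0.1758, 0.0767]
tool_rot: [0.873, 0.488, -0.0, -0.0]
ft_force: [0.7, 2.2, -6.1]
grip_width: 0.0219
12.15 [0.5917 0.1758 0.0767] (np.float64(58.37), array([-7.e-04, -1.e-04, -1.e+00])) [ 0.7  2.2 -6.1] 0.021906764792294805
[ 1.3  0.2 20.7]
```

```bash
cat > a.py <<'E'
from workcell import bot
from h import *
o=bot.get_obs();p=o["eef_pos"];v=p[:2]-np.array([.5315,.0788]);y=yaw(o)
a=np.degrees(np.arctan2(v[1],v[0]));print(o["clock"],p.round(4),"r",np.hypot(*v)*1000,"ang",a,"swung",a-58.18,"yaw",y,o["ft_force"].round(1),o["ft_torque"].round(2),o["grip_width"])
g=np.radians(118.18);G=np.array([.5315+.1142*np.cos(g),.0788+.1142*np.sin(g)]);print("to goal",plan(o,[*G,p[2]]))
E
python3 -m crank '[[[0,-8,0,-4,255],[-1,-14,0,-7,255]]]'; python3 a.py
```

```text
clock: 12.4
eef_pos: [0.5726, 0.1854, 0.0766]
tool_rot: [0.821, 0.571, 0.0, -0.0]
ft_force: [0.6, 2.7, -6.6]
grip_width: 0.022
12.4 [0.5726 0.1854 0.0766] r 114.20606620310534 ang 68.91757241784113 swung 10.737572417841129 yaw (np.float64(69.59), array([-1.e-04,  3.e-04, -1.e+00])) [ 0.6  2.7 -6.6] [ 0.34 -0.2  -0.09] 0.022033382522311663
to goal [-38.7 -87.    0. ]
```

Swinging freely with low forces. I'll continue.

```bash
python3 -m crank '[[[-1.5,-18,0,-9,255],[-1.5,-18,0,-9,255]]]'; python3 a.py;  python3 -m crank '[[[-1.5,-18,0,-9,255],[-1.5,-18,0,-9,255]]]'; python3 a.py
```

```text
clock: 12.65
eef_pos: [0.5369, 0.193, 0.0765]
tool_rot: [0.718, 0.696, 0.001, -0.0]
ft_force: [0.4, 0.1, -6.3]
grip_width: 0.0222
12.65 [0.5369 0.193  0.0765] r 114.29857347517017 ang 87.30847641891577 swung 29.128476418915774 yaw (np.float64(88.17), array([ 5.0e-04,  1.2e-03, -1.0e+00])) [ 0.4  0.1 -6.3] [ 0.01 -0.16 -0.02] 0.02215036261763501
to goal [-15.4 -58.8  -0. ]
clock: 12.9
eef_pos: [0.5003, 0.1885, 0.0766]
tool_rot: [0.596, 0.803, 0.001, 0.0]
ft_force: [1.0, -0.4, -6.5]
grip_width: 0.0221
12.9 [0.5003 0.1885 0.0766] r 114.08460635239601 ang 105.86979303369421 swung 47.68979303369421 yaw (np.float64(106.82), array([ 0.0013,  0.0013, -1.    ])) [ 1.  -0.4 -6.5] [-0.19 -0.35  0.06] 0.022084736223826968
to goal [ -2.1 -24.4  -0. ]
```

```bash
python3 -m crank '[[[-1,-14,0,-7,255],[-0.5,-9,0,-4.5,255]]]'; python3 a.py
```

```text
clock: 13.15
eef_pos: [0.4782, 0.1793, 0.0769]
tool_rot: [0.509, 0.861, 0.001, 0.001]
ft_force: [0.3, 0.5, -6.4]
grip_width: 0.0223
13.15 [0.4782 0.1793 0.0769] r 113.71504928957152 ang 117.93853757181242 swung 59.75853757181242 yaw (np.float64(118.8), array([ 0.0022,  0.0014, -1.    ])) [ 0.3  0.5 -6.4] [ 0.18 -0.27  0.1 ] 0.02225169550147251
to goal [ 0.5 -0.5 -0. ]
```

```bash
python3 -m crank '[[[0,-0.5,6,0,255],[0,0,6,0,255]]]'; python3 a.py
```

```text
clock: 13.4
eef_pos: [0.4783, 0.1793, 0.0653]
tool_rot: [0.51, 0.86, 0.002, 0.001]
ft_force: [0.7, 1.7, -4.5]
grip_width: 0.0221
13.4 [0.4783 0.1793 0.0653] r 113.68566429804785 ang 117.88756312224918 swung 59.70756312224918 yaw (np.float64(118.71), array([ 0.0041,  0.0023, -1.    ])) [ 0.7  1.7 -4.5] [ 0.18 -0.1   0.1 ] 0.022077774578355136
to goal [ 0.5 -0.6 -0. ]
```

```bash
python3 -m crank '[[[0,0,2.5,0,255]]]'; python3 a.py
```

```text
clock: 13.52
eef_pos: [0.479, 0.1796, 0.0631]
tool_rot: [0.51, 0.86, 0.003, 0.001]
ft_force: [-1.4, 0.4, 8.8]
grip_width: 0.0221
13.525 [0.479  0.1796 0.0631] r 113.67661569209203 ang 117.49587639295615 swung 59.31587639295615 yaw (np.float64(118.67), array([ 0.005 ,  0.0029, -1.    ])) [-1.4  0.4  8.8] [ 0.24  0.29 -0.01] 0.02212338601413656
to goal [ 0.5 -1.4 -0. ]
```

Bottomed at z 0.063, which was the grip height with the pin in. I'll do a gentle lock test before release.

```bash
python3 -m crank '[[[0,-2.5,0,0,255]]]'; python3 a.py; python3 -m crank '[[[0,3,0,0,255]]]'; python3 a.py
```

```text
clock: 13.65
eef_pos: [0.4778, 0.179, 0.0633]
tool_rot: [0.51, 0.86, 0.003, 0.002]
ft_force: [1.7, 2.6, -3.5]
grip_width: 0.0223
13.65 [0.4778 0.179  0.0633] r 113.65719185680875 ang 118.19219228923312 swung 60.01219228923312 yaw (np.float64(118.66), array([ 0.0066,  0.0039, -1.    ])) [ 1.7  2.6 -3.5] [ 0.43 -0.25  0.26] 0.02225903252571765
to goal [0.5 0.  0. ]
clock: 13.78
eef_pos: [0.4799, 0.1802, 0.0633]
tool_rot: [0.51, 0.86, 0.003, 0.001]
ft_force: [-4.2, -0.5, -0.4]
grip_width: 0.0219
13.775 [0.4799 0.1802 0.0633] r 113.72233130045285 ang 116.96492169644547 swung 58.78492169644547 yaw (np.float64(118.63), array([ 0.0054,  0.0032, -1.    ])) [-4.2 -0.5 -0.4] [-0.31  1.   -0.07] 0.02193320156208334
to goal [ 0.5 -2.4 -0. ]
```

```bash
python3 -m crank '[[[0,-1,0,0,255],[0,0,0,0,0],[0,0,0,0,0],[0,0,0,0,0],[0,0,0,0,0],[0,0,0,0,0],[0,0,0,0,0]]]'; python3 -m crank '[[[0,0,-15,0,0],[0,0,-40,0,0],[0,0,-40,0,0],[0,0,-40,0,0],[0,0,0,0,0]]]'
python3 - <<'E'
from workcell import bot
from h import *
import pickle
o=bot.get_obs();c=wcam(o,bot.camera("wrist"));cv2.imwrite("pics/w11.png",c["img"])
s=bot.camera("scene");t=bot.camera("top");pickle.dump((o,c,s,t),open("e.pkl","wb"));print(o["eef_pos"],o["ft_force"])
cv2.imwrite("pics/s11.png",cv2.resize(s["img"][130:250,200:340],None,fx=5,fy=5,interpolation=cv2.INTER_CUBIC))
cv2.imwrite("pics/t11.png",cv2.resize(t["img"][150:300,180:340],None,fx=4,fy=4,interpolation=cv2.INTER_CUBIC))
E
```

```text
clock: 14.65
eef_pos: [0.4807, 0.1794, 0.0645]
tool_rot: [0.511, 0.86, 0.004, 0.003]
ft_force: [-0.2, 0.1, -0.7]
grip_width: 0.0851
clock: 15.28
eef_pos: [0.4796, 0.179, 0.2075]
tool_rot: [0.511, 0.86, 0.004, 0.004]
ft_force: [0.2, -0.2, 0.0]
grip_width: 0.0857
[0.47960675 0.17904623 0.20754615] [ 0.17634868 -0.20442304  0.01936653]
```

View pics/s11.png

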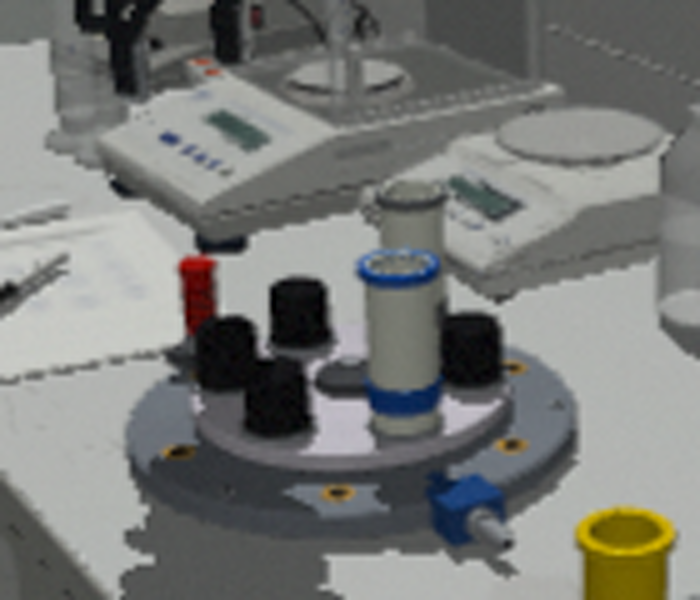

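View pics/t11.png

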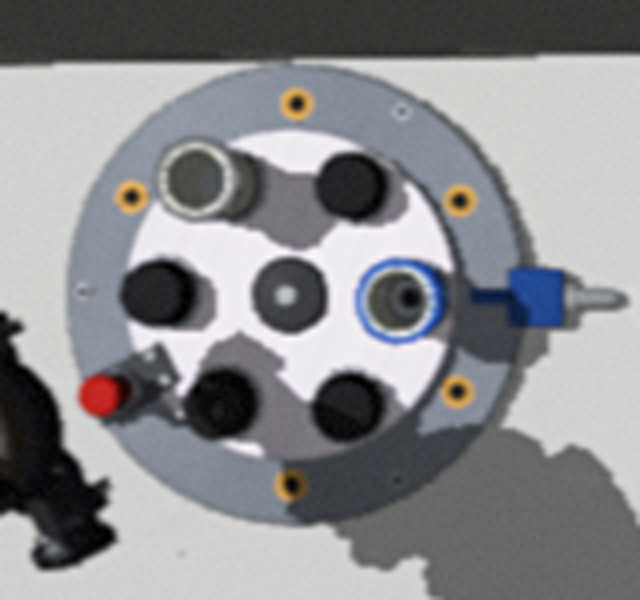

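View pics/w11.png

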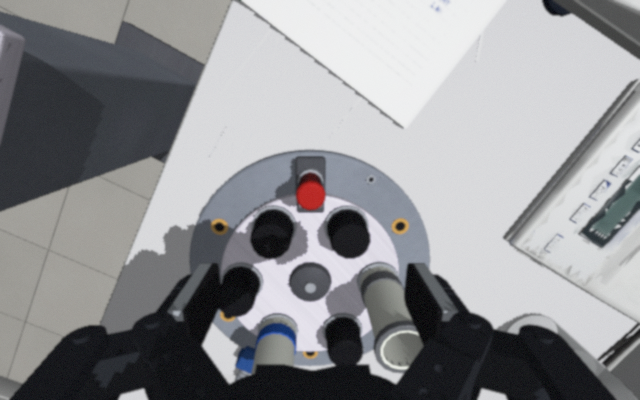

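```bash
python3 - <<'E'
from h import *
import pickle
o,c,s,t=pickle.load(open("e.pkl","rb"))
def cr(p):return ((np.array(p)-[200,130])*5).round(0)
for z in(.097,.107):print("knob top",z,cr(proj(s,[.478,.179,z])))
ax=np.array([.5315,.0788]);
def at(a):return ax+.075*np.array([np.cos(np.radians(a)),np.sin(np.radians(a))])
S=at(-92.1);F=at(87.9-60+0)
for z in(.144,.148,.152):print("rim",z,cr(proj(s,[*S,z])),"fixed",cr(proj(s,[*F,z])))
print("bottom",cr(proj(s,[*S,.044])))
h=cv2.cvtColor(t["img"],cv2.COLOR_BGR2HSV);m=cv2.inRange(h,(100,80,50),(125,255,255));m[:,:265]=0;m[:,293:]=0;m[:200]=0;m[250:]=0
pts=np.argwhere(m)[:,::-1].astype(np.float32);(cc,r)=cv2.minEnclosingCircle(pts);print(cc,r,ray(t,*cc,.144),"expected",S)
E
```

```text
knob top 0.097 [197. 265.]
knob top 0.107 [195. 251.]
rim 0.144 [396. 262.] fixed [409. 189.]
rim 0.148 [396. 255.] fixed [409. 183.]
rim 0.152 [395. 249.] fixed [409. 176.]
bottom [403. 420.]
(280.13726806640625, 224.93136596679688) 11.552384376525879 [0.5298094  0.00479004 0.144     ] expected [0.52875172 0.00385037]
```

```bash
python3 - <<'E'
from workcell import bot
print(bot.job_done(),bot.get_obs()["clock"])
E
```

```text
the job is handed in; nothing more can be done
the job is handed in; nothing more can be done
```

The blue-collared column is on the bare spigot, and the turntable is indexed one hole counter-clockwise and locked with the column at the blue suction outlet. I handed the job in at about 15.5 s with the open gripper clear of everything.

- **Column:** I pushed it collar end down with 41 N at the wrist until the tool stopped within 2 mm of the computed seating height. In the last scene view its rim sat where a seated rim should be, within about 1 mm. From above it stood about 1.5 mm from the expected station point, which is within the camera error.
- **Indexing:** I gripped the red knob, lifted it about 13 mm and swung the table 60°.
- **Lock:** After lowering, the tool was back at its pin-in grip height. A small push each way met about 3–4 N, where a free table would give about 0.4 N. After release, the knob stood at its fully dropped height in the scene view.
- **Bystanders:** I did not touch the grey-collared column, the beaker, or the purple and yellow look-alikes, but I did not measure them again at the end. I identified the beaker only roughly, as glassware about 0.2 m beyond the columns and away from every move.
- **Disagreements:** The cameras disagreed by 2–3 mm on the column's first position. The wrist view also put the hub about 5 mm off in one picture. I used compromise values, and the wrist forces I read while seating the column and gripping the knob showed no binding.

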